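Show a padlock's keyhole to the inspection camera

TASK

First set the dimmer lever of the inspection lamp standing straight upright (half brightness) and leave it there. Then pick the long-shackle padlock off the tray and hold it up in the air in front of the inspection camera, its keyhole end squarely facing the lens, centred, about 11 cm from the lens and its broad faces not rolled sideways: the program finishes while the gripper is still holding it there, motionless. Touch neither the camera nor its stand, and leave the other two padlocks and the tote where they are.

Things in the scene. Friction and masses are not known exactly. Their poses are not given: they have to be found in the camera images.
- long_padlock: Padlock to show, loose, 0.3 kg, lying flat: a brass block 44 (x) x 48 (y) x 26 mm thick (z) with a long U shackle of 8 mm bar, 38 mm wide, standing 85 mm out of the block; only this tells it from the other brass padlock. Origin: centre of the block's underside; x points out of the keyhole face, away from the shackle; z up as it lies. Grip the block from above across its 48 mm.
- keyhole (a point): Centre of the long-shackle padlock's keyhole face, 22 mm along x from its origin and 13 mm up (a 14 mm round steel plug with a slot). This frame's axes are the padlock's axes.
- shackle_end (a point): Outermost point of the long shackle, at the far end from the keyhole: 107 mm along -x from the padlock's origin, 13 mm up.
- short_padlock: Bystander: loose brass padlock with the same 44 x 48 x 26 mm block but a short shackle standing out only 33 mm. Origin and axes as for the long one. Which place on the tray holds which padlock changes.
- dial_padlock: Bystander: loose round steel padlock with a black dial on top, 50 mm diameter, 29 mm high, short shackle (outer end 51 mm from the origin, along -x). Origin: centre of its underside.
- tray: Fixed flat aluminium tray, 220 (x) x 460 (y) mm, floor 4 mm thick, rim 8 mm high; the three padlocks lie on it in a row along its y, about 140 mm apart. Origin: centre of its underside, on the table.
- dimmer (a joint): Angle of the dimmer lever, rad: 0 leaning 0.7 rad (40 deg) from upright to the -x side of its block (towards the robot), 0.7 exactly upright, 1.4 leaning as far to the +x side. It starts leaning towards the robot (0 to 0.4), moves with light friction (under 1 N at the ball) and stays where it is left.
- dimmer_tip (a point): Centre of the black ball, 26 mm diameter, at the end of the dimmer lever (steel rod 10 mm thick). It swings at 80 mm radius about an axis that runs along the block's y, through the point 22 mm above the block's origin.
- dimmer_base: Fixed grey block of the dimmer, 70 (x) x 50 (y) x 25 (z) mm. Origin: centre of its underside, on the table; the lever swings in the plane of its x and z.
- stand: Fixed stand of the inspection camera: base plate 130 x 130 x 12 mm, upright steel column 22 mm thick and 332 mm high at the origin (centre of the plate's underside). The camera looks towards the -x side of the stand. It carries the camera head.
- camera_head: Inspection camera with a white ring lamp (72 mm diameter) round its lens, fixed to the stand. Origin: centre of the lens's front face, 75 mm from the column's axis and 270 mm above the table. It looks along its own -x axis, which slopes 25 deg down from level; its y is level; z is the up side of its picture.
- view_point (a point): The point on the camera's viewing axis 110 mm in front of the lens, about 224 mm above the table, where the centre of the keyhole face belongs. Axes as the camera head. The padlock is right when its own axes lie along the camera head's axes (keyhole face towards the lens, thus tilted up 25 deg).
- tote: Bystander: loose black storage tote with yellow lid, 112 x 162 x 101 mm, 1.2 kg. Origin: centre of its underside.
Mind the look-alikes: they are no part of the job. What is shaped like the long_padlock but red is not meant. Of the things shaped like the dimmer_base, the grey one is meant.

How it is judged:
By the outcome, as a careful person would: the job done as asked, in the order asked, and still so for the second after the job is handed in, while the arm keeps its last pose, push and grip.
It also fails if it takes over 48 s, if anything falls off the work surface, if the arm or the gripper's body presses on something with over 40 N, if the wrist force passes 120 N, or if a joint passes its speed limit or range.

ROBOT

A 6-joint arm with a two-finger parallel gripper is mounted at the origin on the work surface. World frame = base frame: x ahead of the robot, y to its left, z up, the work surface at z = 0. Lengths are in mm, angles in degrees, forces in N, time in s.
With the tool pointing down it reaches from about 350 to 850 mm from the base axis. Payload 8.1 kg.
Tool frame: the origin (TCP) lies midway between the tips of the shut fingers; the grasp point (between the pads) lies hold_point_z behind it (hold_point_z is the distance from the TCP to the grasp point, in mm); z points along the fingers, x is the direction in which the jaws open and shut, and the axes are right-handed (so a half turn about z gives the same grasp; the last joint's range is limited). The gripper opens to 85 mm and grips with 20 to 120 N. Pads are 22 mm wide; open, the fingers measure 114 mm over their backs; the gripper's body (76 mm by 85 mm) begins 54 mm behind the grasp point. The pads swing forward as they close: fully open they stand 13 mm farther back than shut.
Start: joints at [-69.981, 7.471, 85.268, -0, 87.261, -4.893], TCP at [252.757, -544.168, 231.292] pointing down, gripper open.
Joint ranges: [-169.43, 169.43], [-51.17, 129.36], [1.28, 143.12], [-76.62, 256.62], [0, 156.53], [-152.29, 152.29]. Speed limits (degrees/s): [136.94, 136.94, 159.86, 180, 180, 180].

INTERFACE

Orientations are given as [roll, pitch, yaw] about the fixed x, y, z axes, in that order (R = Rz(yaw) Ry(pitch) Rx(roll)).
In Python, from bench import * gives the robot as it stands.
- The arm moves only by the shell command python3 -m pendant 'ROWS' [OPENING] [FORCE]. ROWS is JSON, a list that holds one entry, the list of rows, each a list of 4 numbers: the shift along the tool's x, y, z normalised to -1 to 1, where 1 is 0.02 m, then the turn about the tool's z normalised to -1 to 1, where 1 is 0.08 rad. A call has exactly 10 rows; each row shifts and turns the pose as measured when the row begins, along the tool's axes as they then stand; what a row does not reach is not made up. A row lasts 1/12 s, in which the tool goes at most 41.7 mm and 7.16 degrees, less where a joint would pass 70% of its speed; a pose out of reach is approached as far as the arm can. A call with a number of a shift or a turn outside -1 to 1 is refused whole. A call with a gripper value outside its range is refused whole. OPENING is the gripper's target within -1 to 1 (fully open at 1, half-way at 0, shut at -1), set as the call begins (- or left out, the last holds). The fingers move at their own pace and stop on an object; FORCE is the grip in N (left out, the last holds). Time passes only in rows, so rows that do not move let the fingers close, or fill a call up. It gives the time, the measured TCP pose, the force and the opening at its end, in the units of the state.
- sense(): the state, without advancing time (a new reading comes with each control period).
- snapshot(name): name is "scene" or "side" or "wrist"; returns the picture (384x512x3 uint8, red, green, blue); there is no depth.
- calibration(name): a dict with "mtx" (3x3 intrinsics, pixels), "D" ([k1, k2, p1, p2, k3] as OpenCV has them; the pictures are not rectified), "world_to_cam" (4x4, takes a point from world to camera coordinates); the wrist camera has in their place "hand_eye" (4x4, takes a point from camera to tool coordinates, whose origin is the TCP and whose axes are the tool frame's). Camera axes: x right, y down, z forward; pixel columns grow to the right and rows downward; lengths in mm; the calibration is good to about 2 mm. A picture is of the moment at which its call begins: read the wrist's pose just before it. calibration takes no time and is no camera call.
- hand_in(): hands the job in, once; it reports no verdict.
The state is a dict: "time": time; "joint_pos": joint angles; "qd": joint speeds; "joint_efforts": joint torques, N m; "tool_pos": TCP position; "tcp_rot": TCP orientation; "ft_force": force on the tool from outside, world axes, zero at the start; "wrist_torque": the same for the moment, N m; "finger_gap": finger opening in mm.
Only numpy, scipy, OpenCV 4.12 (cv2) and the standard library are available. Lean on these libraries where they do the work, as an engineer would, in place of code of your own. Each camera call takes 0.05 s, during which the arm holds its last target.

## Working session

There is one attempt and no reset: what is moved stays moved. The work goes in short steps, Python scripts to look and compute and a shell command to move; the robot and the scene stay as the last step left them, time stands still between calls to the robot, and variables do not carry over. Pictures are saved under pics/ and viewed, and the job is handed in when it is done.

```bash
mkdir -p pics; ls; python3 - <<'E'
from bench import *
import cv2
print(sense()); 
for n in("scene","side","wrist"):
    im=snapshot(n); cv2.imwrite(f"pics/{n}0.png",im[:,:,::-1])
    print(n,calibration(n))
try:
    print(hold_point_z)
except Exception as e: print(e)
import bench; print([x for x in dir(bench) if x[0]!='_'])
E
```

```text
pics
{'time': 0.0, 'joint_pos': array([-6.99806296e+01,  7.51428024e+00,  8.53305353e+01,  1.40271068e-05,
        8.72607585e+01, -4.89420370e+00]), 'qd': array([-0.07556031,  0.11264473, -0.03780736, -0.00573457, -0.02203742,
        0.01861079]), 'joint_efforts': array([-3.77448276e-03, -5.69407654e+01, -5.00561607e+01, -4.51781007e-04,
        1.50981301e-02, -3.47950277e-05]), 'tool_pos': array([ 252.57006757, -543.64114844,  230.24101795]), 'tcp_rot': array([-1.79990979e+02,  1.05187892e-01, -6.50864183e+01]), 'ft_force': array([-0.58701551,  0.36603409,  0.2131799 ]), 'wrist_torque': array([ 0.01167716, -0.04534837, -0.04816261]), 'finger_gap': 85.41734721704303}
scene {'mtx': array([[385.18863509,   0.        , 252.6787656 ],
       [  0.        , 385.18863509, 194.62676199],
       [  0.        ,   0.        ,   1.        ]]), 'D': array([-0.1038913,  0.       ,  0.       ,  0.       ,  0.       ]), 'world_to_cam': array([[ 4.05471113e-01,  9.14103479e-01,  2.82972455e-03,
        -2.12045384e+02],
       [ 7.25458125e-01, -3.19906752e-01, -6.09401493e-01,
        -3.0574814
[... 781 characters left out ...]
rist {'mtx': array([[303.53194869,   0.        , 250.71559753],
       [  0.        , 303.53194869, 192.32257371],
       [  0.        ,   0.        ,   1.        ]]), 'D': array([-0.04879149,  0.        ,  0.        ,  0.        ,  0.        ]), 'hand_eye': array([[ 9.99998651e-01,  1.03223347e-03, -1.27740823e-03,
        -8.87881523e-01],
       [-6.28575210e-04,  9.59128176e-01,  2.82971283e-01,
        -7.21195043e+01],
       [ 1.51729065e-03, -2.82970099e-01,  9.59127531e-01,
        -1.42811067e+02],
       [ 0.00000000e+00,  0.00000000e+00,  0.00000000e+00,
         1.00000000e+00]])}
18.700000000000003
['PlanningError', 'calibration', 'hand_in', 'hold_point_z', 'sense', 'snapshot']
```

View pics/scene0.png

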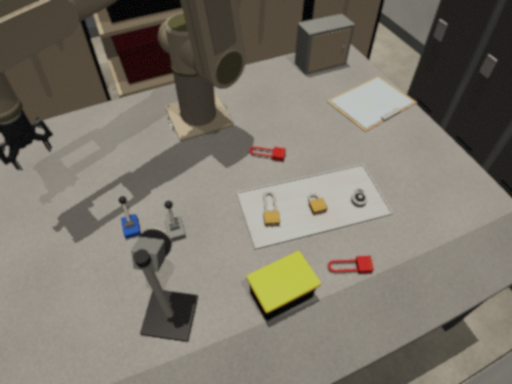

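View pics/side0.png

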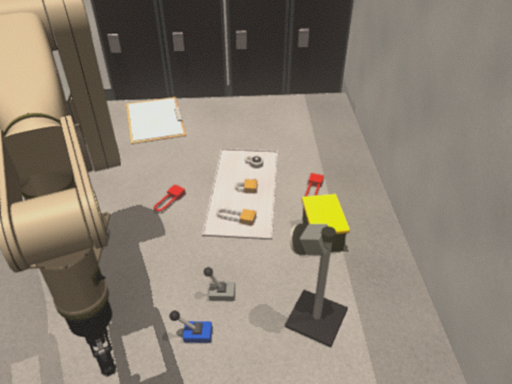

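View pics/wrist0.png

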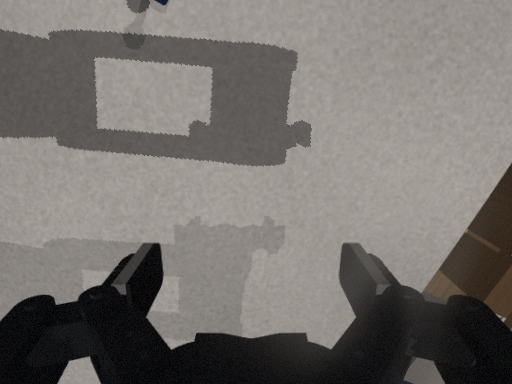

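```bash
cat > h.py <<'E'
from bench import *
import numpy as np, cv2
from scipy.spatial.transform import Rotation as Ro
def w2c(name):
    c=calibration(name)
    if name!="wrist": return c["world_to_cam"],c
    s=sense(); T=np.eye(4); T[:3,:3]=Ro.from_euler('xyz',s["tcp_rot"],degrees=True).as_matrix(); T[:3,3]=s["tool_pos"]
    return np.linalg.inv(T@c["hand_eye"]),c
def ray(name,uv,W=None):
    M,c=w2c(name); M=M if W is None else W
    n=cv2.undistortPoints(np.array([[uv]],float),c["mtx"],c["D"]).ravel()
    R=M[:3,:3];o=-R.T@M[:3,3]; d=R.T@np.array([n[0],n[1],1]); return o,d/np.linalg.norm(d)
def px(name,uv,z,W=None):
    o,d=ray(name,uv,W); return o+d*(z-o[2])/d[2]
def tri(obs):
    A=np.zeros((3,3));b=np.zeros(3)
    rs=[ray(*o) for o in obs]
    for o,d in rs:
        P=np.eye(3)-np.outer(d,d);A+=P;b+=P@o
    x=np.linalg.solve(A,b); return x,[np.linalg.norm((np.eye(3)-np.outer(d,d))@(x-o)) for o,d in rs]
def proj(name,p,W=None):
    M,c=w2c(name); M=M if W is None else W
    return cv2.projectPoints(np.atleast_2d(np.array(p,float)),cv2.Rodrigues(M[:3,:3])[0],M[:3,3],c["mtx"],c["D"])[0].reshape(-1,2)
def crop(im,x0,y0,w,h,s,fn):
    cv2.imwrite(fn,cv2.resize(im[y0:y0+h,x0:x0+w,::-1],None,fx=s,fy=s,interpolation=cv2.INTER_CUBIC))
E
python3 - <<'E'
import cv2
a=cv2.imread("pics/scene0.png");b=cv2.imread("pics/side0.png")
def c(im,x,y,w,h,s,f): cv2.imwrite(f,cv2.resize(im[y:y+h,x:x+w],None,fx=s,fy=s,interpolation=cv2.INTER_CUBIC))
c(a,110,180,100,75,8,"pics/c1.png")   # dimmer+head scene
c(a,120,220,100,120,5,"pics/c2.png")
c(b,190,200,100,110,5,"pics/c3.png")
c(b,270,200,100,150,4,"pics/c4.png")
c(a,230,160,160,90,5,"pics/c5.png")
E
```

```text
(no output)
```

View pics/c1.png

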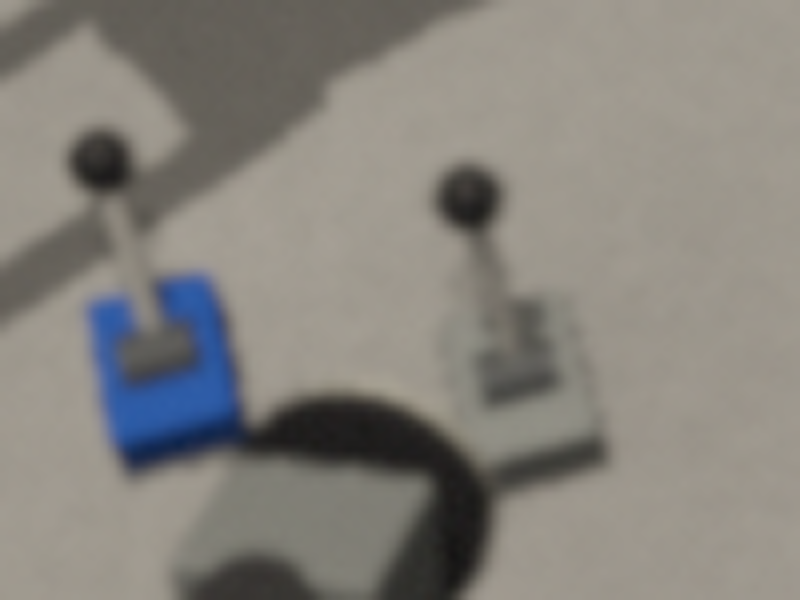

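View pics/c2.png

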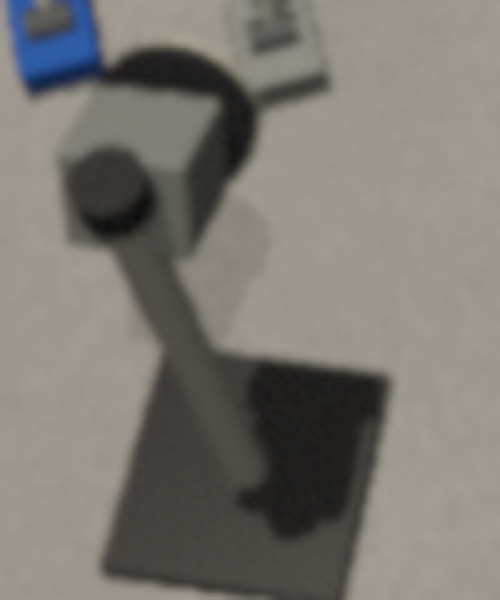

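View pics/c3.png

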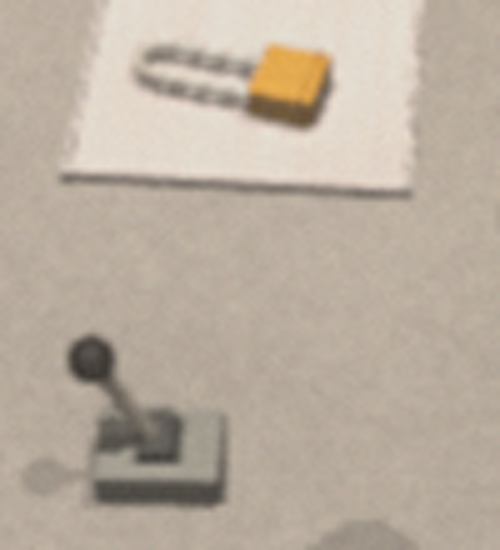

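View pics/c4.png

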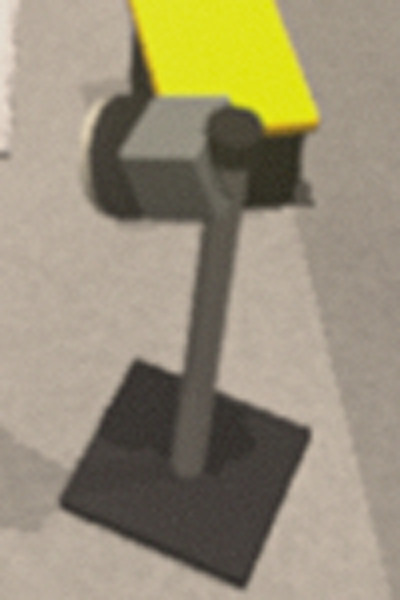

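View pics/c5.png

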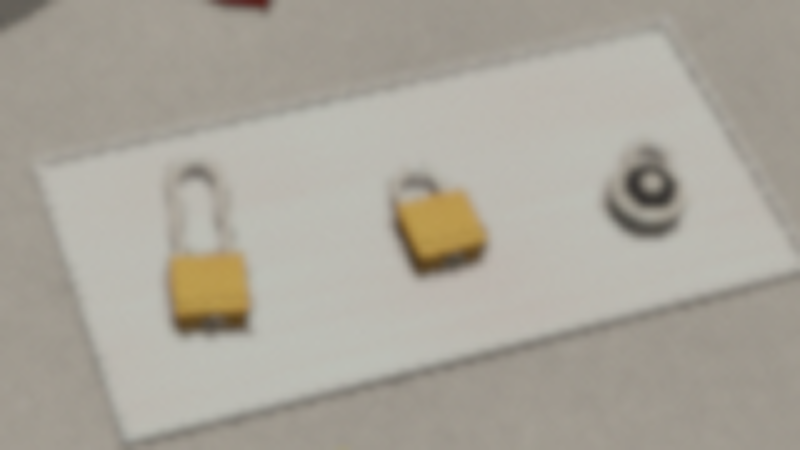

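```bash
cat > m1.py <<'E'
from h import *
np.set_printoptions(precision=1,suppress=True)
f=lambda P,s,o:[((p[0]+.5)/s-.5+o[0],(p[1]+.5)/s-.5+o[1]) for p in P]
def pts(n,P,z): 
    X=np.array([px(n,p,z) for p in P]); print(n,X[:,:2].tolist() and X[:,:2].round(1).tolist(),"mean",X[:,:2].mean(0)); return X
b1=f([(468,197)],8,(110,180))[0]; b2=f([(91,358)],5,(190,200))[0]
print("ball",tri([("scene",b1),("side",b2)]))
print("dimmer top z25"); pts("scene",f([(448,303),(570,290),(605,440),(490,472)],8,(110,180)),25); pts("side",f([(103,412),(222,412),(222,485),(95,480)],5,(190,200)),25)
print("padlock top z30");pts("scene",f([(170,255),(243,252),(248,318),(177,320)],5,(230,160)),30); pts("side",f([(268,45),(330,58),(315,113),(250,95)],5,(190,200)),30)
print("shackle",px("scene",f([(195,163)],5,(230,160))[0],17),px("side",f([(136,68)],5,(190,200))[0],17))
print("plate z12");A=pts("scene",f([(170,355),(390,378),(345,600),(103,572)],5,(120,220)),12);B=pts("side",f([(135,360),(310,430),(243,587),(62,500)],4,(270,200)),12)
for X in (A,B):
    for i in range(4):
        d=X[(i+1)%4]-X[i]; print(np.hypot(*d[:2]),np.degrees(np.arctan2(d[1],d[0])))
print("column top",tri([("scene",f([(110,180)],5,(120,220))[0]),("side",f([(236,128)],4,(270,200))[0])]))
print("tray");pts("scene",f([(40,165),(660,25),(800,265),(125,440)],5,(230,160)),8)
E
python3 m1.py
```

```text
ball (array([ 438.9, -234.4,   96.7]), [np.float64(0.7609955615338067), np.float64(0.7609955615339473)])
dimmer top z25
scene [[428.3, -252.0], [441.5, -206.7], [511.7, -215.3], [507.8, -258.9]] mean [ 472.3 -233.2]
side [[441.2, -215.2], [507.6, -219.6], [506.1, -268.8], [437.1, -261.0]] mean [ 473.  -241.1]
padlock top z30
scene [[529.7, 33.9], [546.0, 76.3], [591.1, 57.4], [575.0, 17.5]] mean [560.5  46.3]
side [[546.9, 72.1], [586.4, 57.2], [573.7, 7.6], [533.3, 26.5]] mean [560.1  40.9]
shackle [461.8  83.7  17. ] [460.2  69.8  17. ]
plate z12
scene [[641.4, -351.6], [702.2, -243.9], [807.7, -305.6], [745.1, -417.2]] mean [ 724.1 -329.6]
side [[699.6, -248.1], [808.5, -312.4], [742.1, -424.4], [636.3, -355.8]] mean [ 721.6 -335.2]
123.61180878181794 60.55746042806795
122.25230881018994 -30.299050605039284
127.99399447745083 -119.31999543236707
122.66965788589468 147.6559880232992
126.42788697260588 -30.528578363522385
130.2281095401191 -120.68498644651982
126.06167142200543 147.04947063488112
124.90051664430358 59.52799413490154
column top (array([ 722. , -331.2,  330.3]), [np.float64(1.6975991446168113), np.float64(1.6975991446167369)])
tray
scene [[416.1, -6.7], [476.4, 438.9], [686.6, 406.4], [626.6, -39.8]] mean [551.4 199.7]
```

```bash
cat > plan.py <<'E'
from h import *
def plan(target,yaw=None,n=10,vmax=1.0,gain=1.0):
    "suggest rows from the current pose; assumes each row is reached times gain"
    s=sense(); p=np.array(s["tool_pos"]); R=Ro.from_euler('xyz',s["tcp_rot"],degrees=True)
    if yaw is None: dy=0
    else: dy=-((yaw-s["tcp_rot"][2]+180)%360-180)   # tool z down
    out=[]
    for i in range(n):
        e=R.as_matrix().T@(np.array(target)-p)/20; m=np.abs(e).max()
        if m>vmax: e=e*vmax/m
        t=np.clip(np.radians(dy)/0.08,-1,1); e=e.round(2); t=round(float(t),2)
        out.append([*map(float,e),t]); p=p+R.as_matrix()@e*20*gain
        R=R*Ro.from_rotvec([0,0,t*.08]); dy-=np.degrees(t*.08)
    print(str(out).replace(' ','')); print("left",np.array(target)-p,dy)
E
python3 - <<'E'
from plan import *
np.set_printoptions(precision=1,suppress=True)
plan([439,-234,150],-6,20)
# check lens guess
h=np.radians(-30.5); u=np.array([np.cos(h),np.sin(h),0]); 
L=np.array([722,-331,270])-75*u; x=np.cos(np.radians(25))*u+[0,0,np.sin(np.radians(25))]
print("lens",L,"view",L-110*x)
z=-np.sin(np.radians(25))*u+[0,0,np.cos(np.radians(25))]; y=np.cross(z,x)
ring=[L+36*(np.cos(t)*y+np.sin(t)*z) for t in np.linspace(0,2*np.pi,24)]
for n in("scene","side"):
    im=cv2.resize(cv2.imread(f"pics/{n}0.png"),None,fx=4,fy=4,interpolation=2)
    for q in proj(n,ring+[L]): cv2.circle(im,tuple(int(v) for v in (q+.5)*4),3,(0,0,255),-1)
    c=(proj(n,L)[0]*4).astype(int); cv2.imwrite(f"pics/l_{n}.png",im[max(0,c[1]-200):c[1]+200,c[0]-250:c[0]+250])
E
```

```text
[[-0.68,-1.0,0.27,-1.0],[-0.56,-1.0,0.26,-1.0],[-0.46,-1.0,0.25,-1.0],[-0.37,-1.0,0.24,-1.0],[-0.28,-1.0,0.23,-1.0],[-0.2,-1.0,0.23,-1.0],[-0.11,-1.0,0.22,-1.0],[-0.03,-1.0,0.22,-1.0],[0.04,-1.0,0.22,-1.0],[0.13,-1.0,0.23,-1.0],[0.21,-1.0,0.23,-1.0],[0.29,-1.0,0.23,-1.0],[0.38,-1.0,0.24,-0.89],[0.47,-1.0,0.25,-0.0],[0.47,-1.0,0.25,-0.0],[0.46,-1.0,0.24,-0.0],[0.44,-0.93,0.23,-0.0],[-0.0,-0.0,-0.0,-0.0],[-0.0,-0.0,-0.0,-0.0],[-0.0,-0.0,-0.0,-0.0]]
left [-0.1  0.1  0. ] -0.0058155144805533965
lens [ 657.4 -292.9  270. ] view [ 571.5 -242.3  223.5]
```

View pics/l_scene.png

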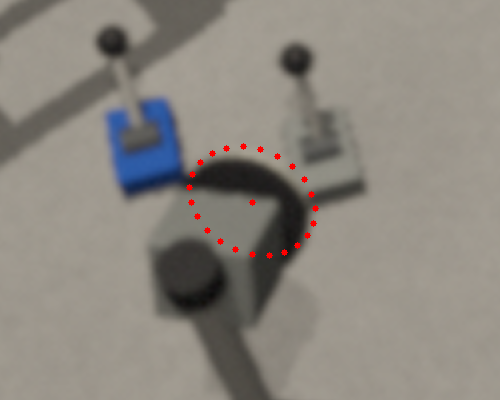

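View pics/l_side.png

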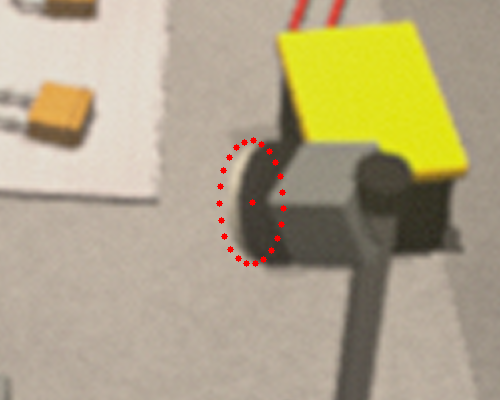

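```bash
python3 -m pendant '[[[-0.68,-1,0.27,-1],[-0.56,-1,0.26,-1],[-0.46,-1,0.25,-1],[-0.37,-1,0.24,-1],[-0.28,-1,0.23,-1],[-0.2,-1,0.23,-1],[-0.1,-1,0.22,-1],[0,-1,0.22,-1],[0.05,-1,0.22,-1],[0.13,-1,0.23,-1]]]' 0.3
python3 -c "
from plan import *
plan([439,-234,160],-6,10)"
```

```text
time: 0.98
tool_pos: [361.3, -355.7, 178.2]
tcp_rot: [-179.9, 0.3, -17.6]
ft_force: [0.1, 0.2, 0.1]
finger_gap: 55.6
[[0.27,-1.0,0.13,-1.0],[0.35,-1.0,0.14,-1.0],[0.45,-1.0,0.14,-0.54],[0.5,-1.0,0.14,0.0],[0.5,-1.0,0.14,0.0],[0.5,-1.0,0.14,0.0],[0.3,-0.6,0.09,0.0],[0.0,-0.0,-0.0,0.0],[0.0,-0.0,-0.0,0.0],[0.0,-0.0,-0.0,0.0]]
left [0.07624443 0.00253888 0.05301457] 0.015594369163230315
```

```bash
python3 -m pendant '[[[0.27,-1,0.13,-1],[0.35,-1,0.14,-1],[0.45,-1,0.14,-0.54],[0.5,-1,0.14,0],[0.5,-1,0.14,0],[0.5,-1,0.14,0],[0.3,-0.5,0.1,0],[0,0,0,0],[0,0,0,0],[0,0,0,0]]]'
python3 -c "
from plan import *
s=sense();print(s['tool_pos'],s['tcp_rot'])
cv2.imwrite('pics/w1.png',snapshot('wrist')[:,:,::-1])
for p in ([439,-234,97],[473,-236,22],[473,-236,102],[657,-293,270]): print(proj('wrist',p))
"
```

```text
time: 1.82
tool_pos: [439.4, -223.6, 154.8]
tcp_rot: [-179.5, 0.5, -4.7]
ft_force: [-0.1, 0.2, 0.3]
finger_gap: 55.4
[ 439.38098107 -223.57592446  154.84303556] [-179.54526887    0.53062224   -4.74567709]
[[252.79875055 225.33853378]]
[[289.0167699  194.72398292]]
[[301.74808671 227.11707426]]
[[394.53228035 264.14874436]]
```

View pics/w1.png

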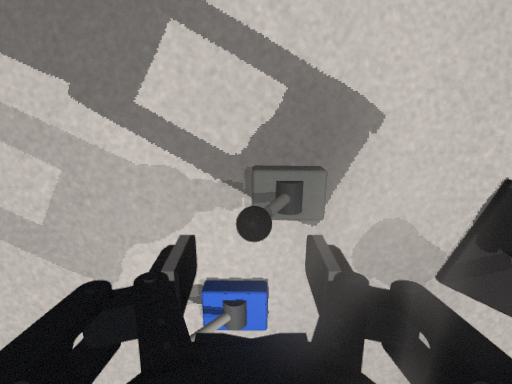

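```bash
python3 -c "
from plan import *
np.set_printoptions(precision=1,suppress=True)
im=cv2.imread('pics/w1.png');crop(im[:,:,::-1],220,150,130,90,6,'pics/w1c.png')
P=[px('wrist',q,25) for q in ((253,167),(325,167),(325,220),(253,220))];print(np.array(P),np.mean(P,0))
print(px('wrist',(254,223),97))
"
```

```text
[[ 441.2 -206.1   25. ]
 [ 506.8 -211.3   25. ]
 [ 506.  -263.2   25. ]
 [ 437.  -257.7   25. ]] [ 472.8 -234.5   25. ]
[ 440.  -232.3   97. ]
```

View pics/w1c.png

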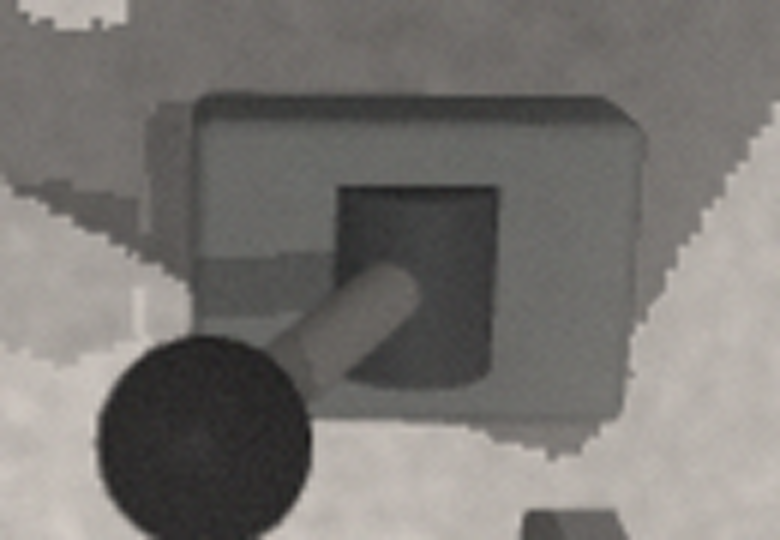

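```bash
python3 -m pendant '[[[0,0.5,0.5,0],[0,0,0.9,0],[0,0,0.9,0],[0,0,0.8,0],[0,0,0,0],[0,0,0,0],[0,0,0,0],[0,0,0,0],[0,0,0,0],[0,0,0,0]]]' 0.3
python3 -c "
from plan import *
s=sense();print(s['tool_pos'],s['tcp_rot'])
cv2.imwrite('pics/w2.png',snapshot('wrist')[:,:,::-1])
"
```

```text
time: 2.7
tool_pos: [436.0, -244.6, 92.0]
tcp_rot: [-179.9, 0.3, -5.3]
ft_force: [-0.0, 0.5, -0.1]
finger_gap: 55.4
[ 436.04928748 -244.63980931   92.04805849] [-179.86581737    0.27184981   -5.26099232]
```

View pics/w2.png

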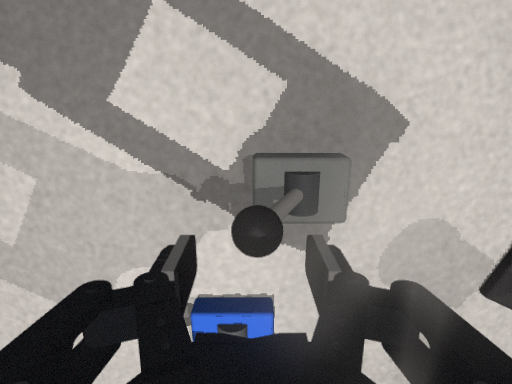

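```bash
python3 -m pendant '[[[0.18,-0.5,0.2,0],[0,0,0,0],[0,0,0,0],[0,0,0,0],[0,0,0,0],[0,0,0,0],[0,0,0,0],[0,0,0,0],[0,0,0,0],[0,0,0,0]]]' -0.3 20
python3 -c "
from plan import *
s=sense();print(s['tool_pos'],s['tcp_rot'])
cv2.imwrite('pics/w3.png',snapshot('wrist')[:,:,::-1])
"
```

```text
time: 3.58
tool_pos: [442.2, -233.9, 89.3]
tcp_rot: [-179.9, 0.1, -5.2]
ft_force: [0.2, 0.2, 0.0]
finger_gap: 29.9
[ 442.15473006 -233.91627623   89.2566717 ] [-1.79949774e+02  1.38431545e-01 -5.17153392e+00]
```

View pics/w3.png

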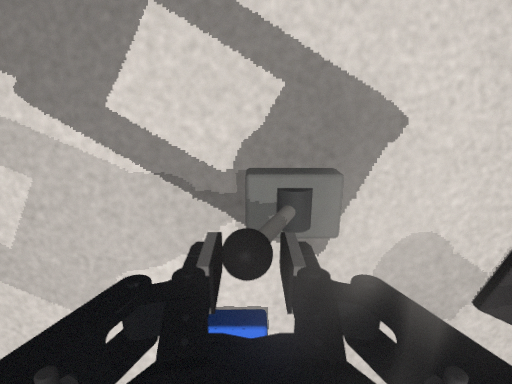

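```bash
python3 -m pendant '[[[0,0,0,0],[0,0,0,0],[0,0,0,0],[0.4,0,-0.1,0],[0.4,0,-0.1,0],[0.4,0,0,0],[0.35,0,0,0],[0,0,0,0],[0,0,0,0],[0,0,0,0]]]' -0.5 20
python3 -c "
from plan import *
s=sense();print(s['tool_pos'],s['tcp_rot'])
cv2.imwrite('pics/w4.png',snapshot('wrist')[:,:,::-1])
"
```

```text
time: 4.47
tool_pos: [470.0, -236.6, 93.9]
tcp_rot: [-179.9, 0.8, -5.2]
ft_force: [-1.3, 0.3, 2.3]
finger_gap: 24.2
[ 470.00582251 -236.58805556   93.94421196] [-179.89832882    0.75158916   -5.19836023]
```

View pics/w4.png

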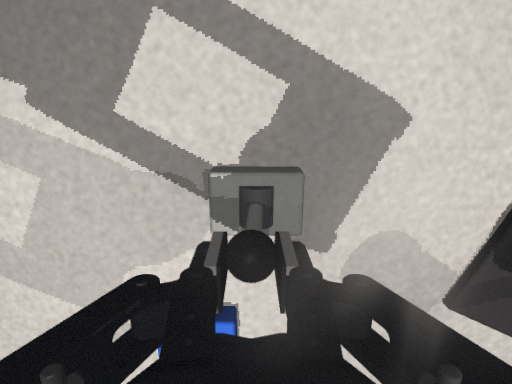

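```bash
python3 -c "
from plan import *
np.set_printoptions(precision=1,suppress=True)
im=cv2.imread('pics/w4.png');crop(im[:,:,::-1],195,155,120,130,5,'pics/w4c.png')
"
```

```text
(no output)
```

View pics/w4c.png

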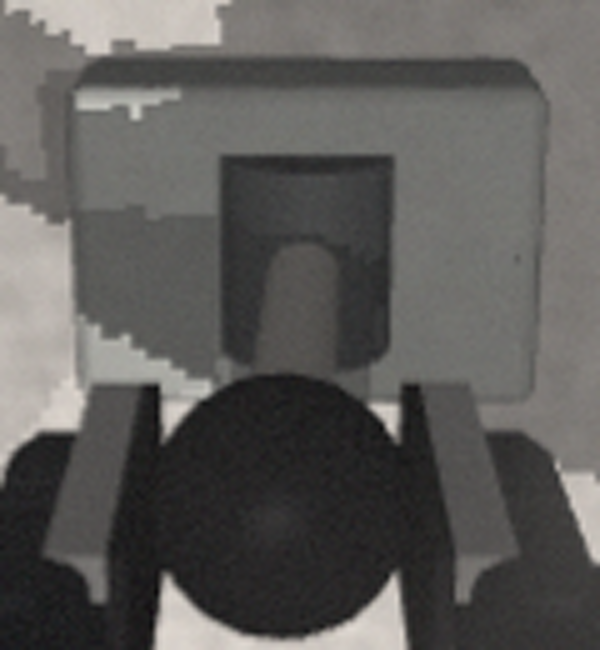

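```bash
python3 -c "
from plan import *
np.set_printoptions(precision=1,suppress=True)
print(px('wrist',(256.4,203),25), px('wrist',(251.2,256),101.5))
for r in (172,235):
  print([px('wrist',(c,r),25) for c in ((209.9,304) if r<200 else (210.8,301.8))])
print(calibration('wrist')['hand_eye'][0,3])
"
```

```text
[ 473.1 -234.3   25. ] [ 470.  -236.5  101.5]
[array([ 441.9, -208.2,   25. ]), array([ 508.9, -214. ,   25. ])]
[array([ 436.3, -256.9,   25. ]), array([ 505.2, -262.7,   25. ])]
-0.19761806225010448
```

```bash
python3 -m pendant '[[[0.17,0,0,0],[0,0,0,0],[0,0,0,0],[0,0,0,0],[0,0,0,0],[0,0,0,0],[0,0,0,0],[0,0,0,0],[0,0,0,0],[0,0,0,0]]]'
python3 -c "
from plan import *
s=sense();print(s['tool_pos'],s['tcp_rot'])
"
```

```text
time: 5.35
tool_pos: [472.3, -236.8, 93.7]
tcp_rot: [-179.9, 0.8, -5.2]
ft_force: [-2.0, 0.4, 2.5]
finger_gap: 24.2
[ 472.33823469 -236.82567631   93.658597  ] [-179.89100061    0.79550974   -5.22307526]
```

```bash
python3 -m pendant '[[[0.04,0,0,0],[0,0,0,0],[0,0,0,0],[0,0,0,0],[0,0,0,0],[0,0,-0.8,0],[0,0,-1,0],[0,0,-1,0],[0,0,-1,0],[0,0,-1,0]]]' 0.3
python3 -c "
from plan import *
np.set_printoptions(precision=1,suppress=True)
s=sense();print(s['tool_pos'],s['tcp_rot'])
for n in('wrist','scene','side'): cv2.imwrite(f'pics/{n}5.png',snapshot(n)[:,:,::-1])
im=cv2.imread('pics/wrist5.png');crop(im[:,:,::-1],200,140,140,130,5,'pics/w5c.png')
print(proj('wrist',[473,-235.5,25]),proj('wrist',[473,-235.5,102]))
a=cv2.imread('pics/side5.png')[:,:,::-1];crop(a,180,240,80,70,8,'pics/s5c.png')
print(proj('side',[473,-235.5,25]),proj('side',[473,-235.5,102]))
"
```

```text
time: 6.18
tool_pos: [471.9, -234.8, 186.0]
tcp_rot: [-179.6, 1.3, -5.2]
ft_force: [0.3, -0.4, -0.4]
finger_gap: 55.1
[ 471.9 -234.8  186. ] [-179.6    1.3   -5.2]
[[253.6 177.3]] [[252.6 199.7]]
[[221.7 287.3]] [[220.3 269.4]]
```

View pics/w5c.png

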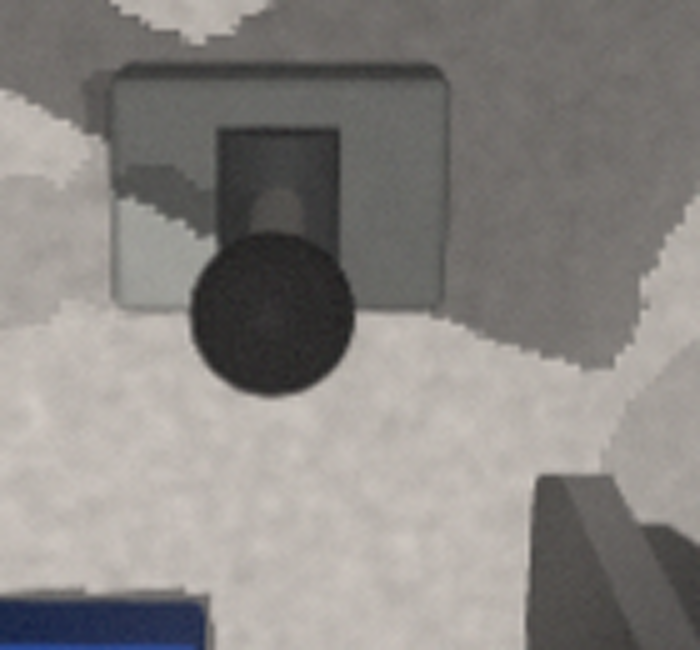

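View pics/s5c.png

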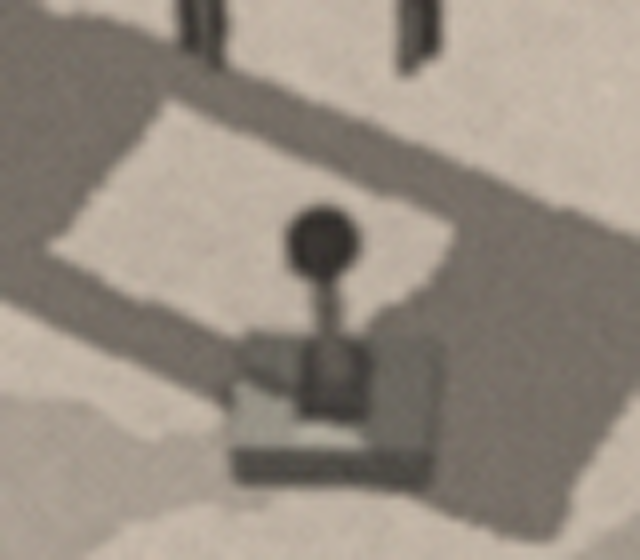

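```bash
python3 -c "
from plan import *
plan([545,35,150],70,20)"
```

```text
[[0.17,-1.0,0.14,-1.0],[0.26,-1.0,0.14,-1.0],[0.34,-1.0,0.14,-1.0],[0.43,-1.0,0.15,-1.0],[0.53,-1.0,0.15,-1.0],[0.64,-1.0,0.16,-1.0],[0.76,-1.0,0.17,-1.0],[0.9,-1.0,0.18,-1.0],[1.0,-0.95,0.19,-1.0],[1.0,-0.81,0.18,-1.0],[1.0,-0.69,0.17,-1.0],[0.87,-0.5,0.14,-1.0],[0.0,0.0,-0.0,-1.0],[0.0,0.0,-0.0,-1.0],[0.0,0.0,-0.0,-1.0],[0.0,0.0,-0.0,-1.0],[0.0,0.0,-0.0,-0.41],[0.0,0.0,-0.0,-0.0],[0.0,0.0,-0.0,-0.0],[0.0,0.0,-0.0,-0.0]]
left [ 0.07694029 -0.00201247  0.08348505] -0.010900159269202847
```

```bash
python3 -m pendant '[[[0.17,-1,0.05,-1],[0.26,-1,0.1,-1],[0.34,-1,0.14,-1],[0.43,-1,0.15,-1],[0.53,-1,0.15,-1],[0.64,-1,0.16,-1],[0.76,-1,0.17,-1],[0.9,-1,0.18,-1],[1,-0.95,0.19,-1],[1,-0.81,0.18,-1]]]' 1
python3 -c "
from plan import *
plan([545,35,140],70,10)"
```

```text
time: 7.17
tool_pos: [526.4, -1.5, 144.9]
tcp_rot: [-178.5, 0.9, 42.1]
ft_force: [1.1, 0.8, -0.5]
finger_gap: 85.5
[[1.0,-0.38,0.12,-1.0],[0.94,-0.27,0.11,-1.0],[0.0,0.0,0.0,-1.0],[0.0,0.0,0.0,-1.0],[0.0,0.0,0.0,-1.0],[0.0,0.0,0.0,-1.0],[0.0,0.0,0.0,-0.09],[0.0,0.0,0.0,0.0],[0.0,0.0,0.0,0.0],[0.0,0.0,0.0,0.0]]
left [ 0.01736638  0.00054416 -0.04641807] 0.0010070744032736334
```

```bash
python3 -m pendant '[[[0.9,-0.38,0,-1],[0.7,-0.2,0,-1],[0,0,0,-1],[0,0,0,-1],[0,0,0,-1],[0,0,0,-1],[0,0,0,-0.1],[0,0,0,0],[0,0,0,0],[0,0,0,0]]]'
python3 -c "
from plan import *
s=sense();print(s['tool_pos'],s['tcp_rot'])
cv2.imwrite('pics/w6.png',snapshot('wrist')[:,:,::-1])
"
```

```text
time: 8.0
tool_pos: [533.2, 38.9, 128.3]
tcp_rot: [-176.9, 0.3, 71.8]
ft_force: [0.6, 0.4, 0.2]
finger_gap: 85.6
[533.20898419  38.90138502 128.2536275 ] [-176.9435098     0.2976565    71.83404275]
```

View pics/w6.png

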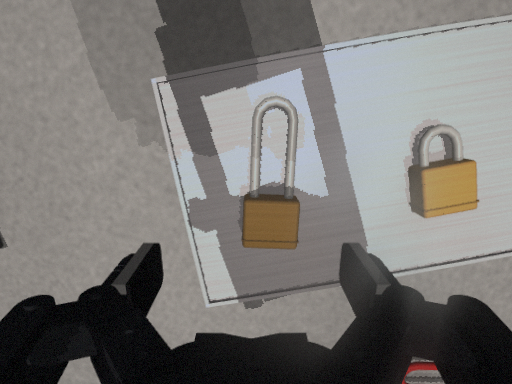

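```bash
python3 -c "
from plan import *
np.set_printoptions(precision=1,suppress=True)
im=cv2.imread('pics/w6.png');crop(im[:,:,::-1],220,85,110,175,4,'pics/w6c.png')
P=np.array([px('wrist',q,30) for q in ((245.5,195.5),(299,197),(297.5,242),(243,241))]);print(P,P.mean(0),px('wrist',(276,97),21))
"
```

```text
[[528.1  36.6  30. ]
 [543.2  78.5  30. ]
 [581.3  66.2  30. ]
 [565.8  21.8  30. ]] [554.6  50.8  30. ] [460.5  84.6  21. ]
```

View pics/w6c.png

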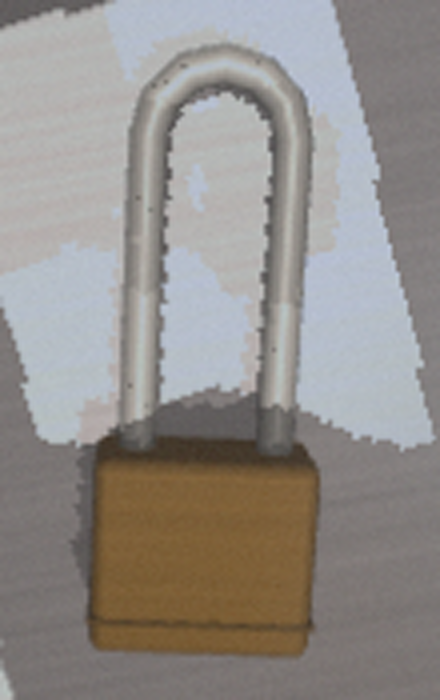

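```bash
python3 -c "
from plan import *
np.set_printoptions(precision=1,suppress=True)
P=np.array([px('wrist',q,30) for q in ((244.2,200.5),(299.3,201.2),(296.2,248),(242.7,247.2))]);print(P,P.mean(0))
for i in range(4):
  d=P[(i+1)%4]-P[i];print(np.hypot(*d[:2]),np.degrees(np.arctan2(d[1],d[0])))
s=px('wrist',(276,96.3),18);c=P.mean(0);d=c-s;print(s,np.hypot(d[0],d[1]),np.degrees(np.arctan2(d[1],d[0])))
"
```

```text
[[531.9  34.2  30. ]
 [546.7  77.7  30. ]
 [586.3  63.6  30. ]
 [571.2  19.7  30. ]] [559.   48.8  30. ]
45.978636570362326 71.1804664846475
42.034440020758275 -19.5966881480723
46.41508511364776 -109.00294026747537
41.894085032633704 159.80402303043323
[459.8  85.1  18. ] 105.64660739454771 -20.063570722182963
```

```bash
python3 -c "
from plan import *
plan([559,47.5,24],70.2,10,0.8)"
```

```text
[[0.13,0.21,0.8,0.36],[0.14,0.21,0.8,-0.0],[0.14,0.21,0.8,-0.0],[0.13,0.21,0.8,-0.0],[0.14,0.21,0.8,-0.0],[0.13,0.21,0.8,-0.0],[0.06,0.09,0.34,-0.0],[0.0,-0.0,0.0,-0.0],[0.0,-0.0,0.0,-0.0],[0.0,-0.0,0.0,-0.0]]
left [-0.03615246  0.04828946 -0.0421793 ] -0.009462900130910779
```

```bash
python3 -m pendant '[[[0.13,0.21,0.8,0.36],[0.13,0.21,0.8,0],[0.13,0.21,0.8,0],[0.13,0.21,0.8,0],[0.13,0.21,0.8,0],[0.13,0.21,0.7,0],[0.05,0.1,0.2,0],[0,0,0,0],[0,0,0,0],[0,0,0,0]]]'
python3 -c "
from plan import *
s=sense();print(s['tool_pos'],s['tcp_rot'])
cv2.imwrite('pics/w7.png',snapshot('wrist')[:,:,::-1])
plan([559,47.5,6],70.2,4)
"
```

```text
time: 8.88
tool_pos: [562.9, 45.5, 28.0]
tcp_rot: [-177.3, 0.3, 69.4]
ft_force: [0.8, -0.2, 0.2]
finger_gap: 85.6
[562.94579204  45.51565776  27.98407782] [-177.28355861    0.32184969   69.37978937]
[[0.02,-0.16,1.0,-0.18],[0.01,-0.02,0.13,0.0],[-0.0,0.0,-0.0,0.0],[-0.0,0.0,-0.0,0.0]]
left [-0.01979525 -0.06807276  0.08589492] 0.0050497007436465235
```

View pics/w7.png

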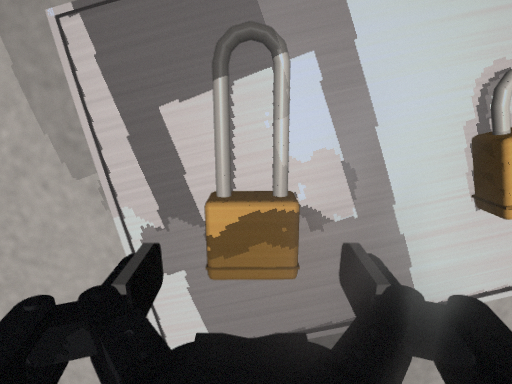

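```bash
python3 -c "
from plan import *
P=np.array([px('wrist',q,30) for q in ((206,205),(299,205),(298,277),(207,277))]);print(P,P.mean(0))
"
python3 -m pendant '[[[0.05,-0.1,0.6,-0.1],[0.02,-0.02,0.5,0],[0,0,0,0],[0,0,0,0],[0,0,0,0],[0,0,0,0],[0,0,0,0],[0,0,0,0],[0,0,0,0],[0,0,0,0]]]'
```

```text
[[533.32298403  34.10136079  30.        ]
 [549.44911286  77.21541658  30.        ]
 [586.79299064  64.31359105  30.        ]
 [570.02138139  19.31878264  30.        ]] [559.89661723  48.73728777  30.        ]
time: 9.77
tool_pos: [562.0, 48.1, 7.4]
tcp_rot: [-177.6, 0.2, 69.9]
ft_force: [0.3, -0.7, -0.3]
finger_gap: 85.4
```

```bash
python3 -m pendant '[[[0,0,0,0],[0,0,0,0],[0,0,0,0],[0,0,0,0],[0,0,0,0],[0,0,0,0],[0,0,0,0],[0,0,0,0],[0,0,0,0],[0,0,-0.2,0]]]' -1 90
python3 -c "
from plan import *
s=sense();print(s['tool_pos'],s['tcp_rot'],s['joint_pos'])
cv2.imwrite('pics/w8.png',snapshot('wrist')[:,:,::-1])
"
```

```text
time: 10.6
tool_pos: [562.1, 47.9, 11.4]
tcp_rot: [-177.6, 0.2, 69.9]
ft_force: [-0.6, -0.2, -3.5]
finger_gap: 46.1
[562.10010603  47.86943599  11.4446567 ] [-177.57974223    0.20371128   69.85946097] [ -0.73700015  16.4994321   99.27236822   0.66679478  66.58013793
 -70.86974875]
```

View pics/w8.png

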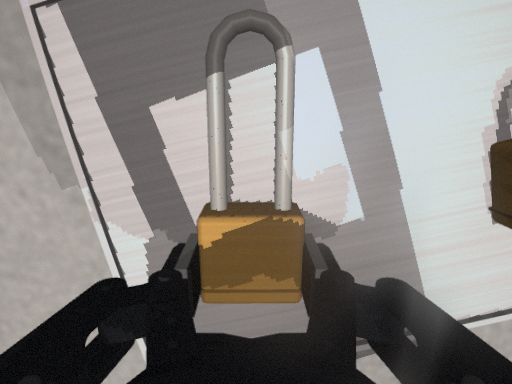

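```bash
python3 -m pendant '[[[0,0,-0.3,0],[0,0,-0.6,0],[0,0,-1,0],[0,0,-1,0],[0,0,-1,0],[0,0,-1,0],[0,0,-1,0],[-0.3,0,-1,0],[-0.6,0,-1,0],[-1,0,-1,0]]]'
python3 -c "
from plan import *
s=sense();print(s['tool_pos'],s['tcp_rot'],s['joint_pos'])
cv2.imwrite('pics/w9.png',snapshot('wrist')[:,:,::-1])
plan([620,-300,480],59.5,20)
"
```

```text
time: 11.48
tool_pos: [552.5, 12.5, 199.7]
tcp_rot: [-177.1, 0.3, 70.1]
ft_force: [0.6, -0.1, -2.0]
finger_gap: 46.3
[552.50090154  12.46377657 199.67879753] [-177.0745537     0.28260004   70.07623968] [ -4.36342006   3.90830202  92.43258867   0.51346821  86.55330271
 -74.47626129]
[[-0.96,0.55,-1.0,1.0],[-0.91,0.63,-1.0,1.0],[-0.86,0.7,-1.0,0.29],[-0.84,0.72,-1.0,-0.0],[-0.84,0.72,-1.0,-0.0],[-0.84,0.72,-1.0,-0.0],[-0.84,0.72,-1.0,-0.0],[-0.84,0.72,-1.0,-0.0],[-0.84,0.72,-1.0,-0.0],[-0.84,0.72,-1.0,-0.0],[-0.84,0.72,-1.0,-0.0],[-0.85,0.72,-1.0,-0.0],[-0.84,0.72,-1.0,-0.0],[-0.85,0.72,-1.0,-0.0],[-0.01,0.01,-0.02,-0.0],[-0.0,0.0,0.0,-0.0],[-0.0,0.0,0.0,-0.0],[-0.0,0.0,0.0,-0.0],[-0.0,0.0,0.0,-0.0],[-0.0,0.0,0.0,-0.0]]
left [ 0.02952141 -0.04862568 -0.01539317] -0.010814798248116153
```

View pics/w9.png

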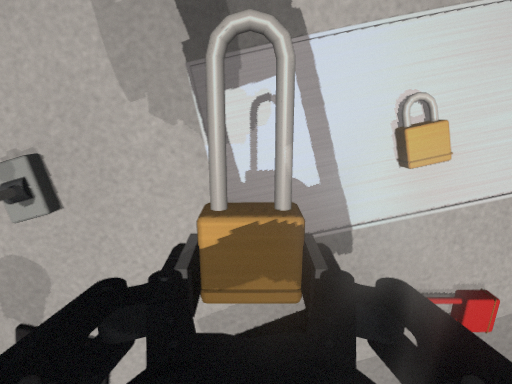

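```bash
python3 -m pendant '[[[-0.96,0.55,-1,1],[-0.91,0.63,-1,1],[-0.86,0.7,-1,0.3],[-0.84,0.72,-1,0],[-0.84,0.72,-1,0],[-0.84,0.72,-1,0],[-0.84,0.72,-1,0],[-0.84,0.72,-1,0],[-0.84,0.72,-1,0],[-0.84,0.72,-1,0]]]'
python3 -c "
from plan import *
s=sense();print(s['tool_pos'],s['tcp_rot'],s['joint_pos'])
plan([650,-320,500],59.5,20)
"
```

```text
time: 12.37
tool_pos: [595.5, -217.3, 417.8]
tcp_rot: [-177.7, 0.7, 59.1]
ft_force: [0.6, 0.3, -2.8]
finger_gap: 46.0
[ 595.46464694 -217.2658582   417.78269409] [-177.67427888    0.73594993   59.09545444] [-24.40856329  15.92325635  56.41383715  -0.49774918 110.05633104
 -83.65001252]
[[-0.64,1.0,-0.89,-0.09],[-0.65,1.0,-0.89,0.0],[-0.64,1.0,-0.89,0.0],[-0.65,1.0,-0.89,0.0],[-0.51,0.79,-0.71,0.0],[0.0,0.0,-0.0,0.0],[0.0,0.0,-0.0,0.0],[0.0,0.0,-0.0,0.0],[0.0,0.0,-0.0,0.0],[0.0,0.0,-0.0,0.0],[0.0,0.0,-0.0,0.0],[0.0,0.0,-0.0,0.0],[0.0,0.0,-0.0,0.0],[0.0,0.0,-0.0,0.0],[0.0,0.0,-0.0,0.0],[0.0,0.0,-0.0,0.0],[0.0,0.0,-0.0,0.0],[0.0,0.0,-0.0,0.0],[0.0,0.0,-0.0,0.0],[0.0,0.0,-0.0,0.0]]
left [0.05036149 0.04388504 0.00944539] 0.007984051187331587
```

```bash
python3 -m pendant '[[[-0.7,1,-1,-0.09],[-0.7,1,-1,0],[-0.7,1,-1,0],[-0.7,1,-0.8,0],[-0.4,1,0,0],[0,1,0,0],[0,1,0,0],[0,1,0,0],[0,1,0,0],[0,1,0,0]]]'
python3 -c "
from plan import *
s=sense();print(s['tool_pos'],s['tcp_rot'],s['joint_pos'])
"
```

```text
time: 13.2
tool_pos: [688.1, -355.3, 459.9]
tcp_rot: [179.9, 0.6, 59.1]
ft_force: [1.0, 0.1, -3.4]
finger_gap: 46.1
[ 688.11044254 -355.33414511  459.94457632] [179.94438227   0.581726    59.08581698] [-30.82753224  52.12486825   1.33204348  -0.72364961 126.48616268
 -90.34422707]
```

```bash
python3 -m pendant '[[[0,0.6,0,0],[0,0.6,0,0],[0,0.6,0,0],[0,0.6,0,0],[0,0.6,0,0],[0,0.6,0,0],[0,0,0,0],[0,0,0,0],[0,0,0,0],[0,0,0,0]]]'
python3 -c "
from plan import *
s=sense();print(s['tool_pos'],s['tcp_rot'],s['joint_pos'])
"
```

```text
time: 14.03
tool_pos: [716.7, -374.3, 443.0]
tcp_rot: [176.4, 0.4, 59.2]
ft_force: [-0.7, -0.4, -3.0]
finger_gap: 46.2
[ 716.69574442 -374.33546823  442.99584563] [176.36224231   0.42390813  59.16974612] [-31.02320937  53.43789623   1.31289519  -0.48237273 121.60904391
 -90.47229403]
```

```bash
python3 -m pendant '[[[0,1,-0.5,0],[0,1,-0.5,0],[0,1,-0.5,0],[0,1,-0.5,0],[0,1,-0.5,0],[0,1,-0.5,0],[0,1,-0.5,0],[0,1,-0.5,0],[0,1,-0.5,0],[0,0,0,0]]]'
python3 -c "
from plan import *
s=sense();print(s['tool_pos'],s['tcp_rot'],s['joint_pos'])
"
```

```text
time: 14.87
tool_pos: [747.7, -401.7, 475.4]
tcp_rot: [167.5, 0.0, 59.2]
ft_force: [-0.1, 0.8, -1.8]
finger_gap: 46.5
[ 747.67191229 -401.66657827  475.36643541] [1.67500733e+02 8.82783762e-03 5.92180466e+01] [-31.79487983  51.64839353   1.28574177   0.23156045 114.56816349
 -90.89455609]
```

```bash
python3 -m pendant '[[[0,1,-0.5,0],[0,1,-0.5,0],[0,1,-0.5,0],[0,1,-0.5,0],[0,1,-0.5,0],[0,1,-0.5,0],[0,1,-0.5,0],[0,1,-0.5,0],[0,1,-0.5,0],[0,1,-0.5,0]]]'
python3 -c "
from plan import *
s=sense();print(s['tool_pos'],s['tcp_rot'],s['joint_pos'])
for n in('wrist','scene','side'): cv2.imwrite(f'pics/{n}10.png',snapshot(n)[:,:,::-1])
"
```

```text
time: 15.7
tool_pos: [769.3, -422.3, 535.7]
tcp_rot: [157.8, -0.3, 59.3]
ft_force: [-0.2, 0.5, -2.7]
finger_gap: 46.0
[ 769.31606973 -422.2956459   535.73205692] [157.84782056  -0.34845822  59.33619996] [-32.53636959  48.42460547   1.32392899   1.08223351 108.11635143
 -91.26663014]
```

View pics/wrist10.png

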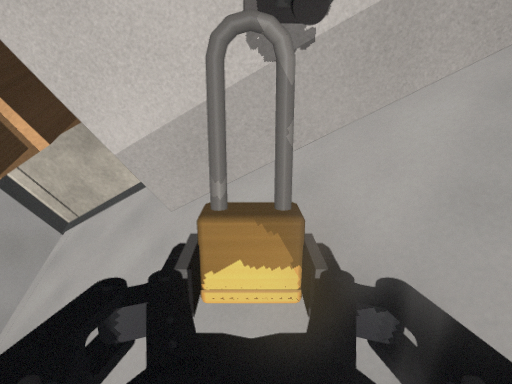

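View pics/side10.png

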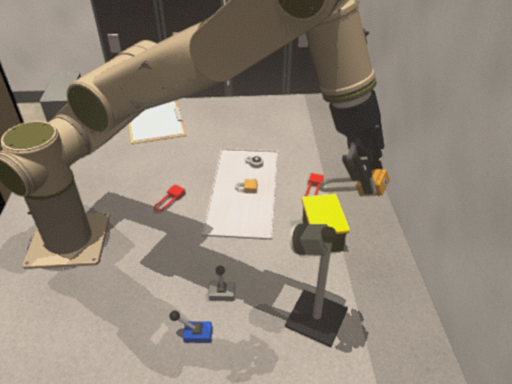

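```bash
python3 -c "
import cv2
from h import crop
im=cv2.imread('pics/w9.png')[:,:,::-1];crop(im,185,195,135,120,6,'pics/w9c.png')
im=cv2.imread('pics/wrist10.png')[:,:,::-1];crop(im,185,0,135,110,6,'pics/w10c.png')
"
```

```text
(no output)
```

View pics/w9c.png

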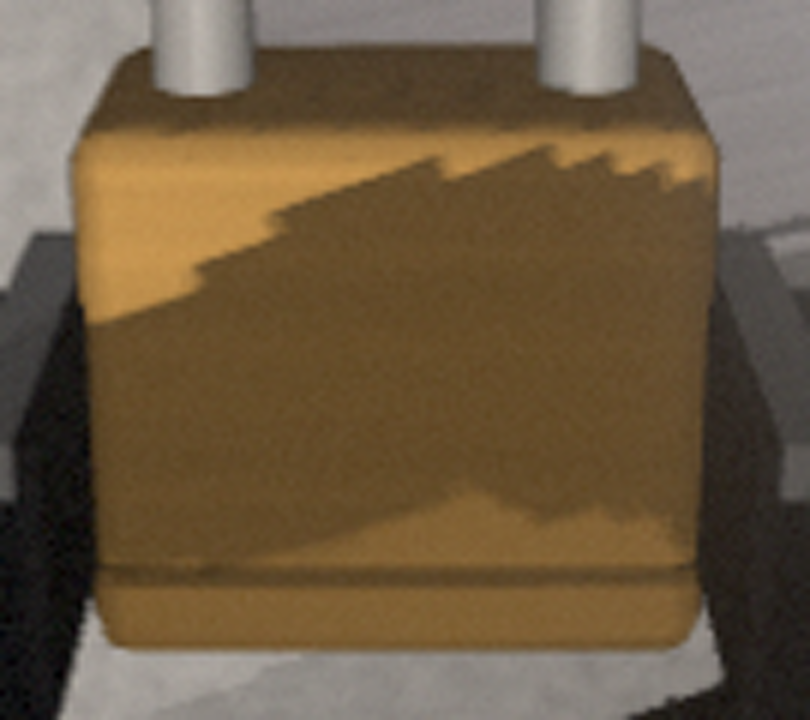

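View pics/w10c.png

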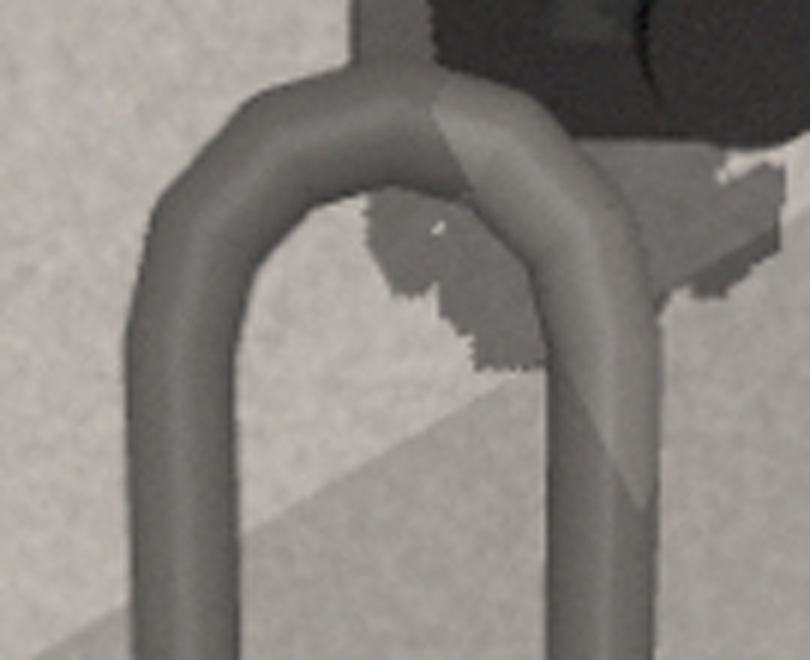

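```bash
cat > pnp.py <<'E'
from h import *
from scipy.optimize import least_squares
np.set_printoptions(precision=2,suppress=True)
f=lambda p,o:((p[0]+.5)/6-.5+o[0],(p[1]+.5)/6-.5+o[1])
o1=(185,195);o2=(185,0)
obj=np.array([[-22,-24,26],[-22,24,26],[-22,-24,0],[-22,24,0],[22,-24,26],[22,24,26],[-106.9,0,12]],float)
img=np.array([f((73,136),o1),f((718,136),o1),f((133,46),o1),f((674,46),o1),f((97,650),o1),f((702,650),o1),f((390,62),o2)])
c=calibration("wrist")
ok,rv,tv=cv2.solvePnP(obj,img,c["mtx"],c["D"],flags=cv2.SOLVEPNP_ITERATIVE)
print("reproj",(cv2.projectPoints(obj,rv,tv,c["mtx"],c["D"])[0].reshape(-1,2)-img))
H=c["hand_eye"];R=H[:3,:3]@cv2.Rodrigues(rv)[0];t=H[:3,:3]@tv.ravel()+H[:3,3]
print("R tool<-padlock\n",R,"\nt",t)
R0=np.array([[0,1,0],[1,0,0],[0,0,-1.]])
print("dev deg in padlock axes",np.degrees(Ro.from_matrix(R0.T@R).as_rotvec()))
# level-on-tray expectation: tool at roll -177.6 pitch .2 yaw 69.86, padlock level yaw -20.0
Rt=Ro.from_euler('xyz',[-177.6,.2,69.86],degrees=True).as_matrix()
print("expected dev",np.degrees(Ro.from_matrix(R0.T@Rt.T@Ro.from_euler('z',-20,degrees=True).as_matrix()).as_rotvec()))
E
python3 pnp.py
```

```text
reproj [[-1.03  0.45]
 [ 1.21  0.52]
 [-1.3  -2.25]
 [ 0.94 -2.31]
 [ 0.53  0.33]
 [-0.34  1.03]
 [-0.05  1.61]]
R tool<-padlock
 [[ 0.01  1.   -0.02]
 [ 1.   -0.01 -0.01]
 [-0.01 -0.02 -1.  ]] 
t [ 1.44 -2.22  6.84]
dev deg in padlock axes [ 1.27 -0.38  0.45]
expected dev [ 0.2  -2.4   0.14]
```

```bash
python3 -c "
from plan import *
plan([530,-225,420],None,16)"
```

```text
[[0.14,-1.0,-0.02,0.0],[0.14,-1.0,-0.02,0.0],[0.14,-1.0,-0.02,0.0],[0.14,-1.0,-0.02,0.0],[0.14,-1.0,-0.02,0.0],[0.14,-1.0,-0.02,0.0],[0.15,-1.0,-0.02,0.0],[0.14,-1.0,-0.02,0.0],[0.15,-1.0,-0.03,0.0],[0.14,-1.0,-0.02,0.0],[0.15,-1.0,-0.03,0.0],[0.14,-1.0,-0.02,0.0],[0.15,-1.0,-0.03,0.0],[0.14,-1.0,-0.02,0.0],[0.15,-1.0,-0.03,0.0],[0.14,-1.0,-0.02,0.0]]
left [-5.41038558  4.54180073 -2.57069844] 0.0
```

```bash
python3 -m pendant '[[[0.14,-0.6,0,0],[0.14,-1,0,0],[0.14,-1,0,0],[0.14,-1,0,0],[0.14,-1,0,0],[0.14,-1,0,0],[0.14,-1,0,0],[0.14,-1,0,0],[0.14,-1,0,0],[0.14,-1,0,0]]]'
python3 -c "
from plan import *
s=sense();print(s['tool_pos'],s['tcp_rot'],s['joint_pos'])
plan([530,-225,400],None,10)"
```

```text
time: 16.68
tool_pos: [632.7, -309.6, 448.6]
tcp_rot: [158.8, -0.4, 59.3]
ft_force: [-0.3, 0.3, -2.2]
finger_gap: 46.2
[ 632.71343967 -309.55323181  448.57967475] [158.82001189  -0.3569563   59.26327772] [-30.33614566   3.61422647  69.45122349   0.18862533  85.75251218
 -89.51148281]
[[0.14,-1.0,-0.01,0.0],[0.14,-1.0,-0.02,0.0],[0.14,-1.0,-0.01,0.0],[0.14,-1.0,-0.02,0.0],[0.14,-1.0,-0.01,0.0],[0.15,-1.0,-0.02,0.0],[0.14,-1.0,-0.01,0.0],[0.0,-0.01,-0.0,0.0],[0.0,-0.0,-0.0,0.0],[0.0,-0.0,-0.0,0.0]]
left [-0.00190832  0.08934462  0.08523135] 0.0
```

```bash
python3 -m pendant '[[[0.14,-1,0,0],[0.14,-1,0,0],[0.14,-1,0,0],[0.14,-1,0,0],[0.14,-1,0,0],[0.15,-0.8,0,0],[0.1,-0.5,0,0],[0,0,0,0],[0,0,0,0],[0,0,0,0]]]'
python3 -c "
from plan import *
s=sense();print(s['tool_pos'],s['tcp_rot'],s['joint_pos'])
for n in('wrist','scene','side'): cv2.imwrite(f'pics/{n}11.png',snapshot(n)[:,:,::-1])
"
```

```text
time: 17.52
tool_pos: [532.3, -225.0, 396.2]
tcp_rot: [159.3, -0.4, 59.4]
ft_force: [0.8, 0.0, -3.1]
finger_gap: 46.2
[ 532.29181494 -225.02113069  396.182966  ] [159.25398363  -0.37143294  59.38116268] [-27.52421438 -16.69766011  93.5713844   -0.75549749  82.39065676
 -86.87434987]
```

View pics/wrist11.png

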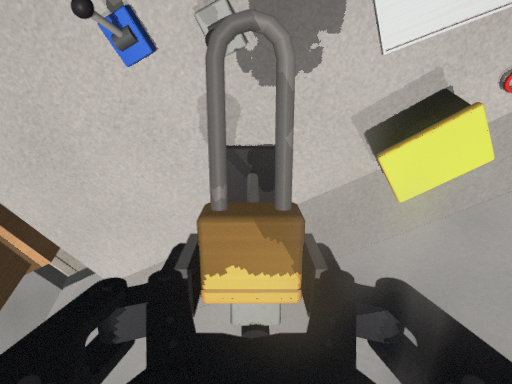

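View pics/side11.png

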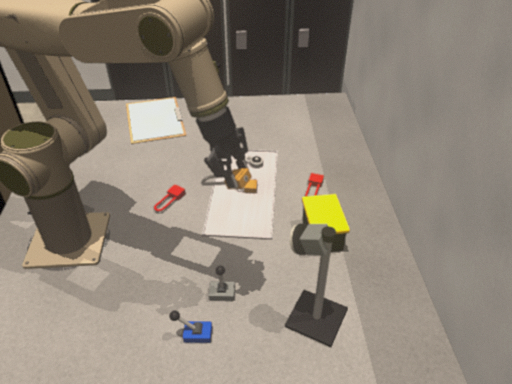

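```bash
python3 - <<'E'
from h import *
np.set_printoptions(precision=1,suppress=True)
h=np.radians(-30.5); u=np.array([np.cos(h),np.sin(h),0]); 
for n,f in(("scene","scene0"),("side","side11")):
    im0=cv2.imread(f"pics/{f}.png"); outs=[]
    for off in (75,67):
        im=cv2.resize(im0,None,fx=8,fy=8,interpolation=2)
        L=np.array([722,-331,270])-off*u; x=np.cos(np.radians(25))*u+[0,0,np.sin(np.radians(25))]
        z=-np.sin(np.radians(25))*u+[0,0,np.cos(np.radians(25))]; y=np.cross(z,x)
        ring=[L+36*(np.cos(t)*y+np.sin(t)*z) for t in np.linspace(0,2*np.pi,40)]
        for q in proj(n,ring+[L]): cv2.circle(im,tuple(int(v) for v in (q+.5)*8),2,(0,0,255),-1)
        c=(proj(n,L)[0]*8).astype(int); outs.append(im[c[1]-200:c[1]+200,c[0]-200:c[0]+200])
    cv2.imwrite(f"pics/m_{n}.png",np.hstack(outs))
E
```

```text
(no output)
```

View pics/m_side.png

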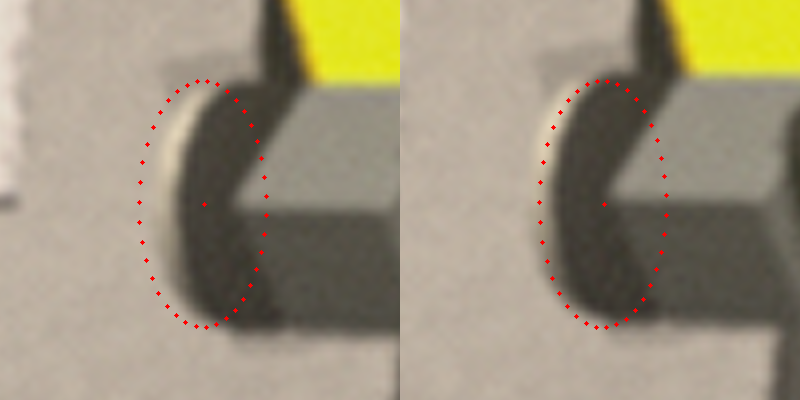

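View pics/m_scene.png

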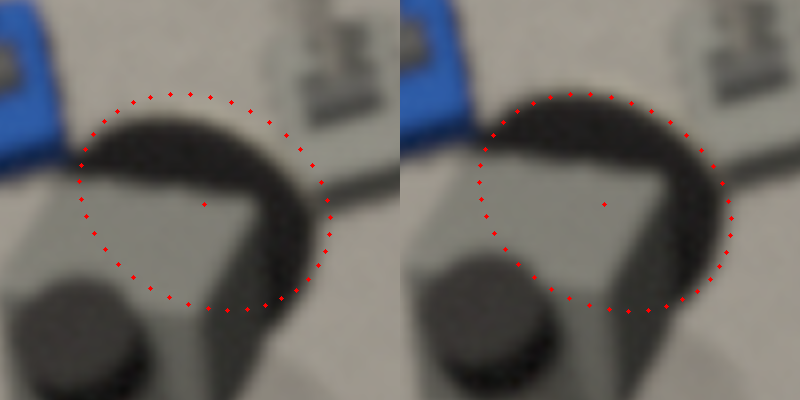

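```bash
cat > goal.py <<'E'
from plan import *
np.set_printoptions(precision=1,suppress=True)
def goal(tz=5.0,ty=-2.2,dev=-2.4):
    s=sense(); Rt=Ro.from_euler('xyz',s["tcp_rot"],degrees=True).as_matrix()
    R0=np.array([[0,1,0],[1,0,0],[0,0,-1.]]); Rtp=R0@Ro.from_euler('y',dev,degrees=True).as_matrix()
    h=np.radians(-30.7);a=np.radians(25);u=np.array([np.cos(h),np.sin(h),0])
    L=np.array([722,-331.5,270])-73*u; x=np.cos(a)*u+[0,0,np.sin(a)]
    view=L-110*x
    k=np.array([0.3,ty,tz])+Rtp@[22,0,13]
    Rp=Rt@Rtp; Rh=Ro.from_euler('zy',[-30.7,-25],degrees=True).as_matrix()
    Rh=Ro.from_euler('xyz',[0,-25,-30.7],degrees=True).as_matrix()
    tcp=view-Rt@k
    print("pose",s["tool_pos"],s["tcp_rot"],"view",view,"tcp goal",tcp)
    print("err axes deg (head frame)",np.degrees(Ro.from_matrix(Rh.T@Rp).as_rotvec()),"pos err head frame",Rh.T@(np.array(s["tool_pos"])-tcp))
    return tcp
E
python3 -c "
from goal import *
g=goal(); plan(g,None,16)"
```

```text
pose [ 532.6 -225.4  396.2] [159.3  -0.4  59.4] view [ 573.5 -243.3  223.5] tcp goal [ 560.6 -235.9  208.4]
err axes deg (head frame) [ 0.4  1.9 -0.1] pos err head frame [ 52.6  -5.3 182.8]
[[0.02,-0.21,1.0,0.0],[0.02,-0.21,1.0,0.0],[0.02,-0.21,1.0,0.0],[0.02,-0.21,1.0,0.0],[0.02,-0.21,1.0,0.0],[0.02,-0.21,1.0,0.0],[0.02,-0.21,1.0,0.0],[0.03,-0.21,1.0,0.0],[0.02,-0.2,1.0,0.0],[0.01,-0.07,0.31,0.0],[0.0,0.0,-0.0,0.0],[0.0,0.0,-0.0,0.0],[0.0,0.0,-0.0,0.0],[0.0,0.0,-0.0,0.0],[0.0,0.0,-0.0,0.0],[0.0,0.0,-0.0,0.0]]
left [ 0. -0.  0.] 0.0
```

```bash
python3 -m pendant '[[[0.05,-0.5,0.7,0],[0.02,-0.5,1,0],[0.02,-0.4,1,0],[0.02,-0.3,1,0],[0.02,-0.2,1,0],[0.02,0,1,0],[0.02,0,1,0],[0.02,0,0.9,0],[0,0,0.5,0],[0,0,0,0]]]'
python3 -c "
from goal import *
g=goal(); plan(g,None,5)"
```

```text
time: 18.5
tool_pos: [559.2, -237.4, 228.1]
tcp_rot: [158.9, -0.4, 59.2]
ft_force: [0.3, 0.7, -2.9]
finger_gap: 46.1
pose [ 559.2 -237.4  228.1] [158.9  -0.4  59.2] view [ 573.5 -243.3  223.5] tcp goal [ 560.7 -236.   208.3]
err axes deg (head frame) [ 0.3  1.5 -0.2] pos err head frame [ 7.8 -2.1 18.2]
[[0.1,-0.33,0.94,0.0],[-0.0,0.0,-0.0,0.0],[-0.0,0.0,-0.0,0.0],[-0.0,0.0,-0.0,0.0],[-0.0,0.0,-0.0,0.0]]
left [-0.  -0.1  0.1] 0.0
```

```bash
python3 -m pendant '[[[0.05,-0.15,0.3,0],[0.05,-0.15,0.3,0],[0,0,0.2,0],[0,0,0,0],[0,0,0,0],[0,0,0,0],[0,0,0,0],[0,0,0,0],[0,0,0,0],[0,0,0,0]]]'
python3 -c "
from goal import *
g=goal(); plan(g,None,2)
for n in('wrist','scene','side'): cv2.imwrite(f'pics/{n}12.png',snapshot(n)[:,:,::-1])
im=cv2.imread('pics/side12.png')[:,:,::-1];crop(im,200,190,150,100,5,'pics/side12c.png')
im=cv2.imread('pics/scene12.png')[:,:,::-1];crop(im,110,170,130,130,5,'pics/scene12c.png')
"
```

```text
time: 19.33
tool_pos: [562.7, -236.8, 216.1]
tcp_rot: [158.5, -0.4, 59.2]
ft_force: [-0.3, -0.1, -2.3]
finger_gap: 46.2
pose [ 562.7 -236.8  216.1] [158.5  -0.4  59.2] view [ 573.5 -243.3  223.5] tcp goal [ 560.8 -236.   208.2]
err axes deg (head frame) [ 0.3  1.1 -0.3] pos err head frame [5.2 0.3 6.3]
[[-0.02,-0.24,0.33,0.0],[0.0,0.0,-0.0,0.0]]
left [0.1 0.  0. ] 0.0
```

View pics/side12c.png

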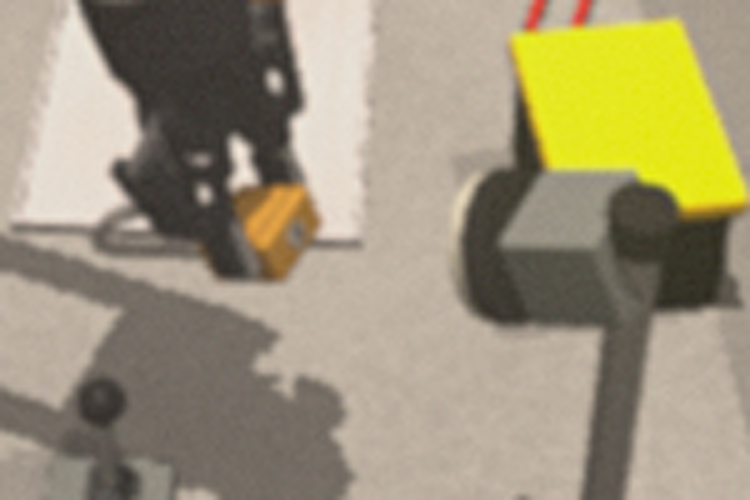

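View pics/scene12c.png

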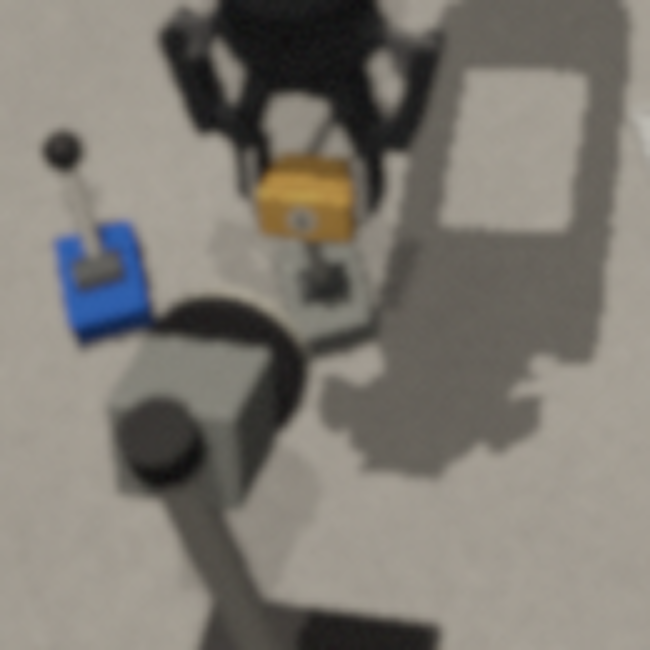

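View pics/wrist12.png

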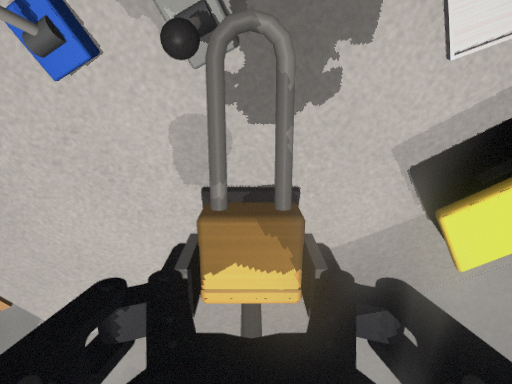

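```bash
python3 -c "
from goal import *
print(tri([('scene',(170.2,213.0)),('side',(259.2,236.8))]))
s=sense();Rt=Ro.from_euler('xyz',s['tcp_rot'],degrees=True).as_matrix()
R0=np.array([[0,1,0],[1,0,0],[0,0,-1.]]); Rtp=R0@Ro.from_euler('y',-2.4,degrees=True).as_matrix()
k=np.array([.3,-2.2,5])+Rtp@[22,0,13]
print('pred',s['tool_pos']+Rt@k)
im=cv2.imread('pics/side12.png')[:,:,::-1];crop(im,235,215,40,35,16,'pics/s12k.png')
im=cv2.imread('pics/scene12.png')[:,:,::-1];crop(im,150,190,40,40,16,'pics/c12k.png')
"
```

```text
(array([ 574.1, -244.7,  232.9]), [np.float64(2.288266029748601), np.float64(2.2882660297486392)])
pred [ 575.3 -244.1  231.1]
```

View pics/s12k.png

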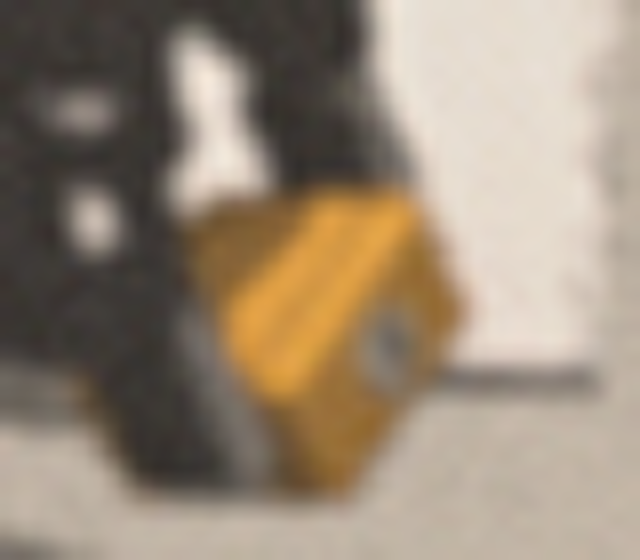

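View pics/c12k.png

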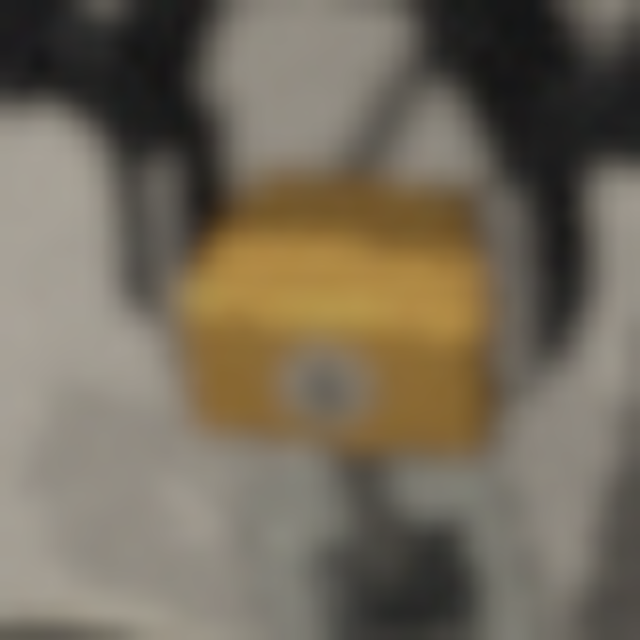

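```bash
python3 -m pendant '[[[0,-0.12,0.3,0],[0,-0.05,0.12,0],[0,0,0,0],[0,0,0,0],[0,0,0,0],[0,0,0,0],[0,0,0,0],[0,0,0,0],[0,0,0,0],[0,0,0,0]]]'
python3 -c "
from goal import *
g=goal(); plan(g,None,2)"
```

```text
time: 20.32
tool_pos: [562.3, -236.5, 205.0]
tcp_rot: [158.6, -0.4, 59.2]
ft_force: [0.1, -0.3, -3.6]
finger_gap: 46.1
pose [ 562.3 -236.5  205. ] [158.6  -0.4  59.2] view [ 573.5 -243.3  223.5] tcp goal [ 560.8 -236.   208.2]
err axes deg (head frame) [ 0.3  1.2 -0.3] pos err head frame [-0.   0.3 -3.5]
[[-0.01,-0.01,-0.18,0.0],[-0.0,-0.0,0.0,0.0]]
left [-0.  -0.1 -0.1] 0.0
```

```bash
python3 -m pendant '[[[0,0.05,-0.14,0],[0,0,0,0],[0,0,0,0],[0,0,0,0],[0,0,0,0],[0,0,0,0],[0,0,0,0],[0,0,0,0],[0,0,0,0],[0,0,0,0]]]'
python3 -c "
from goal import *
g=goal()
for n in('wrist','scene','side'): cv2.imwrite(f'pics/{n}13.png',snapshot(n)[:,:,::-1])
im=cv2.imread('pics/side13.png')[:,:,::-1];crop(im,235,215,100,60,8,'pics/s13k.png')
im=cv2.imread('pics/scene13.png')[:,:,::-1];crop(im,120,185,90,70,8,'pics/c13k.png')
"
```

```text
time: 21.15
tool_pos: [562.4, -236.5, 208.7]
tcp_rot: [158.5, -0.4, 59.2]
ft_force: [-0.5, 0.1, -2.0]
finger_gap: 46.1
pose [ 562.4 -236.5  208.7] [158.5  -0.4  59.2] view [ 573.5 -243.3  223.5] tcp goal [ 560.8 -236.   208.2]
err axes deg (head frame) [ 0.3  1.1 -0.3] pos err head frame [ 1.7  0.3 -0.2]
```

View pics/s13k.png

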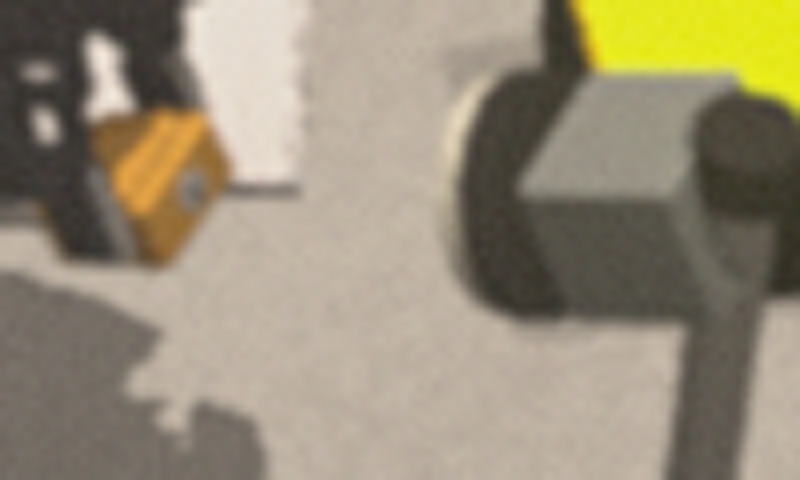

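View pics/c13k.png

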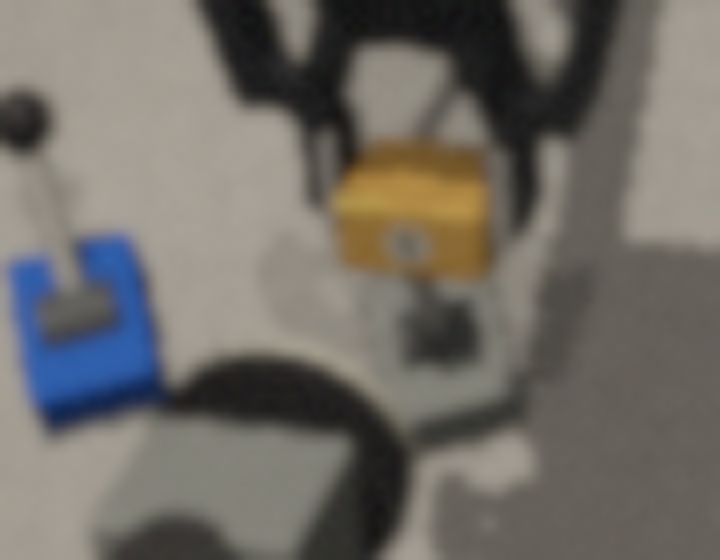

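```bash
python3 -c "
from goal import *
k,r=tri([('scene',(170.6,214.9)),('side',(258.7,238.3))]);print(k,r)
Rh=Ro.from_euler('xyz',[0,-25,-30.7],degrees=True).as_matrix()
h=np.radians(-30.7);u=np.array([np.cos(h),np.sin(h),0])
for off in(67,75): print(Rh.T@(k-(np.array([722,-331.5,270])-off*u)))
s=sense();print(s['tool_pos'],s['qd'],s['joint_pos'])
"
```

```text
[ 573.7 -244.4  226. ] [np.float64(1.1283971495199965), np.float64(1.128397149519983)]
[-113.7   -0.8    4.5]
[-106.5   -0.8    1.1]
[ 562.3 -236.5  208.7] [ 0.  0. -0. -0. -0. -0.] [-27.  -10.2 107.7  -1.2  61.1 -85.8]
```

View pics/side13.png

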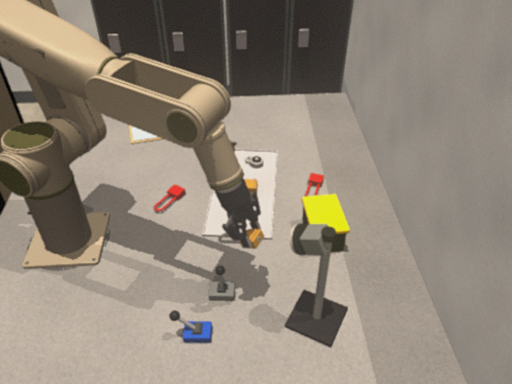

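View pics/wrist13.png

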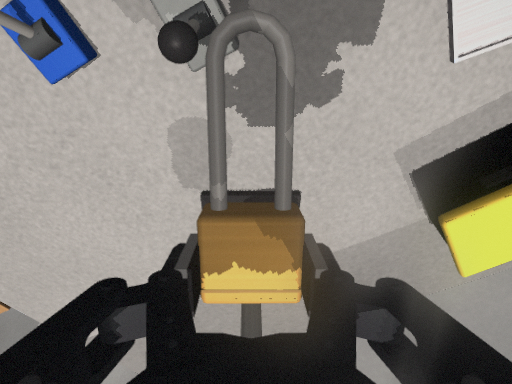

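```bash
python3 -c "
from bench import *
print(hand_in())"
```

```text
the job is handed in; nothing more can be done
None
```

The job is handed in at about 21 s of the 48 s. The dimmer is upright, and the gripper is still holding the long-shackle padlock, motionless, in front of the inspection camera.

**Dimmer:** I gripped the ball of the grey dimmer lightly, drew it over the pivot and let go. The wrist and side pictures put it within about 1° of upright. In the last pictures it still stood there, untouched.

**Padlock:** I gripped the long-shackle padlock across its 48 mm and lifted it. The moves cannot turn the tool sideways, so I got the 25° tilt by pushing out at the arm's reach limit until the tool leaned. I then brought the padlock to the view point. It did not visibly slip in the grip, and the other two padlocks and the tote were not touched.

**Last checks:**

| Check | From the arm's pose | From the two fixed cameras |
|---|---|---|
| Keyhole distance from the lens | about 108 mm | 106–114 mm, depending on the lens position used |
| Keyhole sideways offset | 0.3 mm | 0.8 mm |
| Keyhole height offset in the picture | 0.2 mm low | 1–4.5 mm high |
| Tilt | about 24° (target 25°) | – |
| Roll and yaw error | about 0.3° each | – |

**Disagreements:**
- **Lens position:** the ring edges I saw sat 67–68 mm from the column, not the stated 75 mm, so I worked with 73 mm.
- **Padlock pitch in the grip:** estimates differed by up to about 3° either way. A fit to the corners of the block gave 0.4°, the shackle's perspective about 5°. I used 2.4°, taken from the padlock lying flat on the tray when gripped.
- **Padlock roll:** the same corner fit also suggested about 1.3° of roll, which I took as measurement noise.

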